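# Light-test an LED module on the bench tester

## Task

Test the LED module that lies in the tester's cradle, pressing with the closed fingertips: switch the red main rocker on by pushing its raised, white-striped end fully down, then press the blue selector key fully down (it stays down), then press the green round test button fully down and keep it held down; the program finishes while still holding it. Leave the yellow and white keys up, and pick up nothing: the module stays in its cradle and the other things on the table stay where they are.

Things in the scene. Friction and masses are not known exactly. Their poses are not given: they have to be found in the camera images.
- tester: Fixed grey tester box with an aluminium deck, 150 (x) x 290 (y) x 50 mm high. Origin: centre of its underside, on the table; x points away from its operator side, y to its left, z up. On the deck: the red rocker at the left end, a row of four keys 55 mm apart towards the right in an order that changes from run to run, and behind the keys the cradle with the module.
- main_rocker (a joint): Red V-shaped rocker paddle, 64 mm long along the tester's x, 26 mm wide, hinged across its middle along the tester's y. 0 rad = off (far half raised), 0.34 rad = on (far half pushed level, near half raised). About 2.5 N on the far half tips it; it stays where it is left.
- rocker_press (a point): Point to press: on the upper face of the rocker's far half, beside the white stripe, 22 mm from the hinge. Off, it is about 70 mm above the table; fully on, 63 mm (about 7 mm lower). Keep the fingertips on the far half, off the near half.
- key_blue (a joint): Moving blue selector key: square blue cap 25 x 25 mm in a 38 mm square black frame. Joint value: 0 = up, 0.007 m = fully down. About 3 N pushes it down; it has no spring and stays where it is pushed.
- key_blue_top (a point): Centre of the top face of the blue cap (moves with it). Up, it is 67 mm above the table, 12 mm proud of its frame and 17 mm above the tester's deck.
- key_yellow (a joint): Moving yellow selector key: square yellow cap 25 x 25 mm in a 38 mm square black frame. Joint value: 0 = up, 0.007 m = fully down. About 3 N pushes it down; it has no spring and stays where it is pushed.
- key_yellow_top (a point): Centre of the top face of the yellow cap (moves with it). Up, it is 67 mm above the table, 12 mm proud of its frame and 17 mm above the tester's deck.
- key_white (a joint): Moving white selector key: square white cap 25 x 25 mm in a 38 mm square black frame. Joint value: 0 = up, 0.007 m = fully down. About 3 N pushes it down; it has no spring and stays where it is pushed.
- key_white_top (a point): Centre of the top face of the white cap (moves with it). Up, it is 67 mm above the table, 12 mm proud of its frame and 17 mm above the tester's deck.
- test_button (a joint): Green round test button, 28 mm across, in a 38 mm square black frame. Joint value: 0 = up, 0.007 m = fully down. Sprung: 1 N starts it, 4 N holds it fully down, and it comes up when let go.
- test_button_top (a point): Centre of the top face of the green round cap (moves with it). Up, it is 67 mm above the table, 12 mm proud of its frame and 17 mm above the tester's deck.
- module: Loose white LED module with three diodes, 16 x 66 x 8 mm with short wires, lying in the black cradle on the tester behind the keys; not to be moved. Origin: centre of its underside.
- cyano_bottle: Bystander: small white bottle with a blue cap, 27 mm across, 69 mm tall, standing behind the tester. Origin: centre of its underside.
- letter_t0: Bystander: loose white letter, 49 x 38 x 13 mm, lying to the right of the tester. Origin: centre of its underside.
- tape_roll_1: Bystander: black tape roll, 64 mm across, 18 mm high, lying to the right. Origin: centre of its underside.
- marker_0: Bystander: white marker with a blue cap, 132 mm long, 16 mm thick, lying to the right near the table edge. Origin: centre of its underside.
- side_cutters: Bystander: red-handled side cutters, 130 mm long, 12 mm high, lying to the left of the tester. Origin: centre of their underside.

How it is judged:
On the way, in this order (a step that is already met when the one before it is completed fails the run):
1. the main rocker is switched on (value of joint main_rocker above 0.29 rad), for 0.1 s.
2. the blue key is down (value of joint main_rocker above 0.29 rad and value of joint key_blue above 0.005 m), for 0.1 s.
3. the test button is held down (all of step 2 and value of joint test_button above 0.005 m), for 0.2 s.
At the end, for the whole second after the job is handed in: The rocker is on (over 0.29 of 0.34 rad), the blue key is down (over 5 of 7 mm), the fingers still hold the green button down (over 5 of 7 mm), the yellow and white keys are up (under 2 mm) (all of step 3 and contact force between the fingers and test_button_base above 0.5 N and value of joint each of key_yellow, key_white below 0.002 m); the arm keeps its last pose, push and grip.
It fails at once if the yellow or the white key is pressed (over 2 mm) (not (value of joint each of key_yellow, key_white below 0.002 m)).
It fails at once if the blue key is pressed (over 2 mm) before the rocker is on (value of joint key_blue above 0.002 m and value of joint main_rocker below 0.25 rad).
It fails at once if the test button is pressed (over 2 mm) before the rocker is on and the blue key down (value of joint test_button above 0.002 m and (value of joint main_rocker below 0.25 rad or value of joint key_blue below 0.0045 m)).
It fails at once if the module is shifted or lifted out of its cradle (over 10 mm) (distance of module from where it was at the start of the episode above 0.01 m).
It fails at once if a bystander (bottle, letter, tape roll, marker, side cutters) is moved over 20 mm (distance of any of cyano_bottle, letter_t0, tape_roll_1, marker_0, side_cutters from where it was at the start of the episode above 0.02 m).
It also fails if it takes over 42 s, if anything falls off the work surface, if the arm or the gripper's body presses on something with over 40 N, if the wrist force passes 120 N, or if a joint passes its speed limit or range.

## Robot

A 6-joint arm with a two-finger parallel gripper is mounted at the origin on a cart in front of the work surface, level with it; the furniture and walls round the work are solid. World frame = base frame: x ahead of the robot, y to its left, z up, the work surface at z = 0. Lengths are in m, angles in rad, forces in N, time in s.
With the tool pointing down it reaches from about 0.325 to 0.775 m from the base axis. Payload 5.5 kg.
Tool frame: the origin (TCP) lies between the finger pads; the fingertips stand 8 mm ahead of it and the grasp point (between the pads) lies 11 mm behind it (tcp_to_tips is the distance from the TCP to the fingertips, in m); z points along the fingers, y is the direction in which the jaws open and shut (so a half turn about z gives the same grasp; the last joint's range is limited). The gripper opens to 88 mm and grips with 3 to 60 N. Pads are 20 mm wide; open, the fingers measure 115 mm over their backs; the gripper's body (75 mm by 178 mm) begins 61 mm behind the grasp point.
Start: joints at [1.06, 0.091, 1.231, -0, 1.82, -0.057], TCP at [0.263, 0.539, 0.204] pointing down, gripper open.
Joint ranges: [-2.87, 2.87], [-0.86, 2.18], [0.17, 2.46], [-1.51, 4.65], [0.06, 2.69], [-2.65, 2.65]. Speed limits (rad/s): [2.57, 2.57, 3.01, 3.14, 3.14, 3.14].

## Interface

Orientations are given as a unit quaternion [w, x, y, z].
In Python, from bench import * gives the robot as it stands. Calls block until the motion is done:
- move_to(position, orientation): joint-space move of the TCP to a pose.
- move_l(position, speed=0.15, orientation=None): straight line of the TCP; orientation=None keeps the orientation; speed is the mean speed in m/s.
- movej(angles): joint-space move.
- gripper_open() and close(): open the fingers fully, or close them until they stop; the grip force is fixed at half the most.
- hold(seconds).
- inverse_kinematics(position, orientation): joint angles nearest the present ones, or None.
- state(): the state.
- get_image(name): name is "side" or "top"; returns a dict with "frame" (420x560x3 uint8, blue, green, red), "depth" (420x560 float32, m along the optical axis (not along the pixel's ray), 0 where there is no reading), "camera_matrix" (3x3 intrinsics, pixels), "view" (4x4, takes a point from world to camera coordinates). Camera axes: x right, y up, looking along -z (the intrinsics and any distortion apply to the point x, -y, -z); pixel columns grow to the right and rows downward; lengths in m; the calibration is good to about 2 mm. A picture is of the moment at which its call begins.
A pose or a line that the arm cannot do raises IKError and nothing moves.
- job_done(): hands the job in, once; it reports no verdict.
The state is a dict: "time": time; "joint_pos": joint angles; "dq": joint speeds; "joint_torque": joint torques, N m; "ee_pos": TCP position; "ee_rot": TCP orientation; "ft_force": force on the tool from outside, world axes, zero at the start; "moment": the same for the moment, N m; "finger_gap": finger opening in m.
Only numpy, scipy, OpenCV 4.12 (cv2) and the standard library are available. Lean on these libraries where they do the work, as an engineer would, in place of code of your own. Each camera call takes 0.05 s, during which the arm holds its last target.

## Working session

There is one attempt and no reset: what is moved stays moved. The work goes in short steps, each a Python script; the robot and the scene stay as the last script left them, time stands still between calls to the robot, and variables do not carry over. Pictures are saved under pics/ and viewed, and the job is handed in when it is done.

```bash
mkdir -p pics; ls; python3 - <<'E'
from bench import *
import cv2
s=state(); print(s)
for n in("side","top"):
    d=get_image(n); cv2.imwrite(f"pics/{n}0.png",d["frame"]); print(n,d["camera_matrix"],d["view"],(d["depth"]>0).mean())
E
```

```text
pics
{'time': 0.0, 'joint_pos': array([ 1.06030571e+00,  9.18666521e-02,  1.23188564e+00, -3.28034898e-05,
        1.81982637e+00, -5.67093539e-02]), 'dq': array([-0.00101017, -0.00076611,  0.00162068, -0.00152518,  0.00021347,
       -0.00036153]), 'joint_torque': array([-2.18827099e-04, -4.46458662e+01, -4.06442070e+01,  6.97555882e-02,
        2.93065142e-02, -1.41573250e-04]), 'ee_pos': array([0.26286815, 0.53896676, 0.20280241]), 'ee_rot': array([-2.62590678e-04,  2.24952750e-01,  9.74369167e-01, -9.57784309e-04]), 'ft_force': array([ 0.06066689, -0.24273024, -0.48392153]), 'moment': array([ 0.0028724 ,  0.01340979, -0.04130192]), 'finger_gap': 0.08806299706676421}
side [[509.6856669    0.         277.45254259]
 [  0.         509.6856669  209.1818606 ]
 [  0.           0.           1.        ]] [[ 0.92976123 -0.36815014 -0.00308672 -0.50346684]
 [ 0.24781207  0.61960364  0.74476876 -0.20322947]
 [-0.27227418 -0.69322205  0.66731549 -1.4101479 ]
 [ 0.          0.          0.          1.        ]] 0.9947321428571428
top [[496.2123558    0.         284.29267302]
 [  0.         496.2123558  205.578953  ]
 [  0.           0.           1.        ]] [[-0.02830828 -0.99958164  0.00593104  0.04660116]
 [ 0.99686834 -0.02779215  0.07403456 -0.57928583]
 [-0.07383875  0.00800826  0.99723804 -1.32129317]
 [ 0.          0.          0.          1.        ]] 0.9959948979591837
```

View pics/top0.png

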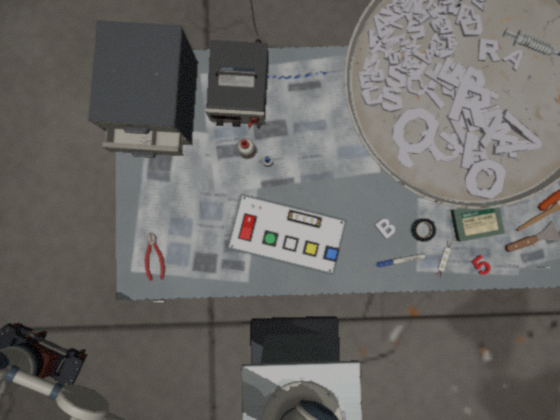

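View pics/side0.png

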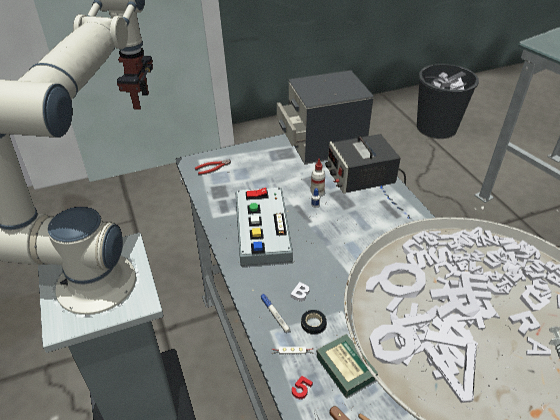

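The top view shows the red rocker at about (247,227). The keys run green (270,239), white (290,243), yellow (311,249) and blue (331,254), with the cradle behind them. The tester is turned about -14°. Next I'll measure it.

```bash
cat > h.py <<'E'
import numpy as np, cv2
from bench import *
def ray_plane(d,u,v,z):
    K=d["camera_matrix"];V=d["view"];R=V[:3,:3];t=V[:3,3]
    r=np.linalg.solve(K,[u,v,1.]);r=R.T@np.array([r[0],-r[1],-r[2]]);c=-R.T@t
    return c+r*(z-c[2])/r[2]
def depth_pt(d,u,v):
    K=d["camera_matrix"];V=d["view"]
    z=float(d["depth"][int(round(v)),int(round(u))]);r=np.linalg.solve(K,[u,v,1.])*z
    return V[:3,:3].T@(np.array([r[0],-r[1],-r[2]])-V[:3,3])
def proj(d,p):
    q=d["view"][:3,:3]@p+d["view"][:3,3]; k=d["camera_matrix"]@[q[0],-q[1],-q[2]]; return k[:2]/k[2]
HS={"red":((0,150,70),(8,255,255)),"green":((45,100,50),(85,255,255)),"yellow":((20,120,80),(35,255,255)),"blue":((100,140,60),(125,255,255))}
def blobs(d,c,roi):
    hsv=cv2.cvtColor(d["frame"],cv2.COLOR_BGR2HSV);m=cv2.inRange(hsv,*HS[c])
    k=np.zeros_like(m);x0,y0,x1,y1=roi;k[y0:y1,x0:x1]=m[y0:y1,x0:x1]
    cs,_=cv2.findContours(k,cv2.RETR_EXTERNAL,cv2.CHAIN_APPROX_NONE)
    return max(cs,key=cv2.contourArea)
E
python3 - <<'E'
from h import *
for n,roi in(("top",(225,190,350,280)),("side",(230,180,295,270))):
    d=get_image(n)
    for c in HS:
        b=blobs(d,c,roi);M=cv2.moments(b);u,v=M["m10"]/M["m00"],M["m01"]/M["m00"]
        print(n,c,M["m00"],round(u,1),round(v,1),cv2.minAreaRect(b),"plane",ray_plane(d,u,v,.067).round(4),"depth",depth_pt(d,u,v).round(4))
    x0,y0,x1,y1=roi
    s=6 if n=="top" else 6
    cv2.imwrite(f"pics/{n}_crop.png",cv2.resize(d["frame"][y0:y1,x0:x1],None,fx=s,fy=s,interpolation=cv2.INTER_CUBIC))
E
```

```text
top red 206.5 246.9 227.0 ((246.8823699951172, 226.97059631347656), (9.943960189819336, 23.768491744995117), 14.03624439239502) plane [0.5239 0.1296 0.067 ] depth [0.524  0.1299 0.0628]
top green 79.5 269.8 238.0 ((270.0, 238.0), (10.0, 10.0), 90.0) plane [0.4934 0.0706 0.067 ] depth [0.4935 0.0707 0.0634]
top yellow 92.5 310.6 248.3 ((310.558837890625, 248.2647247314453), (10.429031372070312, 10.429031372070312), 14.03624439239502) plane [ 0.4639 -0.0345  0.067 ] depth [ 0.4639 -0.0344  0.0687]
top blue 74.5 331.2 253.2 ((331.058837890625, 253.2647247314453), (9.943960189819336, 9.216353416442871), 14.03624439239502) plane [ 0.4495 -0.0875  0.067 ] depth [ 0.4495 -0.0876  0.0657]
side red 81.5 255.6 192.9 ((256.3490295410156, 192.644287109375), (6.487985134124756, 19.579814910888672), 79.99201965332031) plane [0.5169 0.1228 0.067 ] depth [0.5187 0.1285 0.062 ]
side green 49.5 253.2 207.0 ((253.0, 207.0), (8.0, 8.0), 90.0) plane [0.4878 0.0629 0.067 ] depth [0.489  0.0666 0.0635]
side yellow 57.5 256.2 232.2 ((256.0, 232.0), (8.0, 8.0), 90.0) plane [ 0.4593 -0.0428  0.067 ] depth [ 0.4604 -0.0392  0.0633]
side blue 64.0 257.4 246.0 ((257.5, 246.0), (8.0, 9.0), 90.0) plane [ 0.4438 -0.0954  0.067 ] depth [ 0.4447 -0.0926  0.064 ]
```

View pics/top_crop.png

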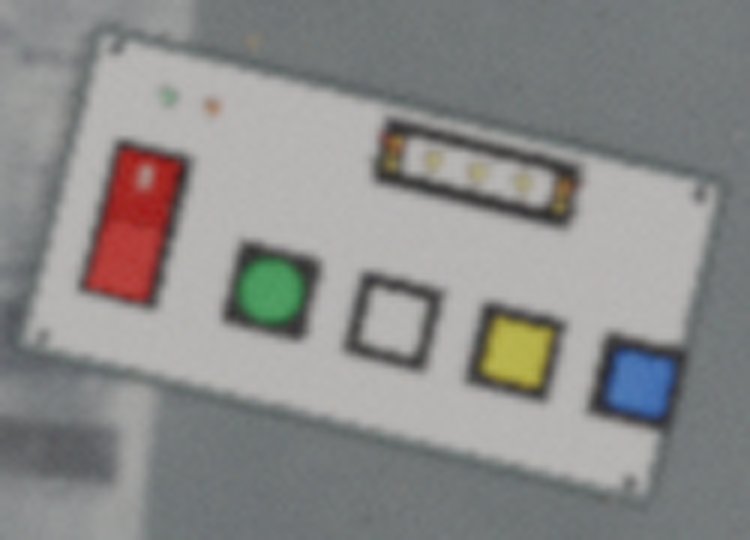

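View pics/side_crop.png

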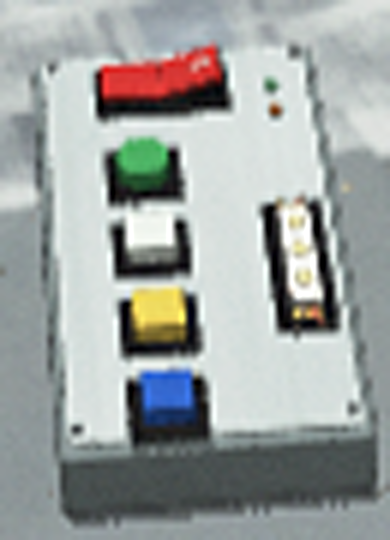

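Everything agrees: green to blue measures 164 mm against an expected 165 mm, and the yaw is about -15.3°. I'll close the fingers and press the rocker, stepping down and watching the force.

```bash
cat >> h.py <<'E'
yaw=np.deg2rad(-15.3); a=(yaw+np.pi)/2
Q=np.array([0,np.cos(a),np.sin(a),0]); X=np.array([np.cos(yaw),np.sin(yaw)])
TIP=.008
def tipz(): return state()["ee_pos"][2]-TIP
def press(xy,z0,z1,fmax,step=.002):
    f0=state()["ft_force"][2]; z=z0
    while True:
        move_l([*xy,z+TIP],speed=.05)
        s=state(); f=s["ft_force"][2]-f0
        print("cmd %.4f tip %.4f f %.1f t %.1f"%(z,s["ee_pos"][2]-TIP,f,s["time"]))
        if z<=z1+1e-6 or f>fmax: break
        z=max(z-step,z1)
E
python3 - <<'E'
from h import *
close()
p=np.array([.5239,.1296])+.022*X
print(p)
move_to([*p,.12+TIP],Q); print(state()["ee_pos"],state()["time"],state()["finger_gap"])
move_l([*p,.078+TIP],speed=.1)
press(p,.072,.0615,25)
move_l([*p,.1+TIP],speed=.15)
print(state()["time"])
d=get_image("side");cv2.imwrite("pics/s1.png",cv2.resize(d["frame"][150:280,190:340],None,fx=5,fy=4.6,interpolation=cv2.INTER_CUBIC))
E
```

```text
[0.54512026 0.12379479]
[0.54507806 0.12467536 0.12826665] 3.3833 0.0006621047351877676
cmd 0.0720 tip 0.0721 f -0.7 t 4.2
cmd 0.0700 tip 0.0700 f 0.4 t 4.5
cmd 0.0680 tip 0.0678 f 0.9 t 4.7
cmd 0.0660 tip 0.0658 f 0.1 t 5.0
cmd 0.0640 tip 0.0638 f -0.0 t 5.2
cmd 0.0620 tip 0.0618 f 0.3 t 5.5
cmd 0.0615 tip 0.0615 f -0.1 t 5.7
6.125
```

View pics/s1.png

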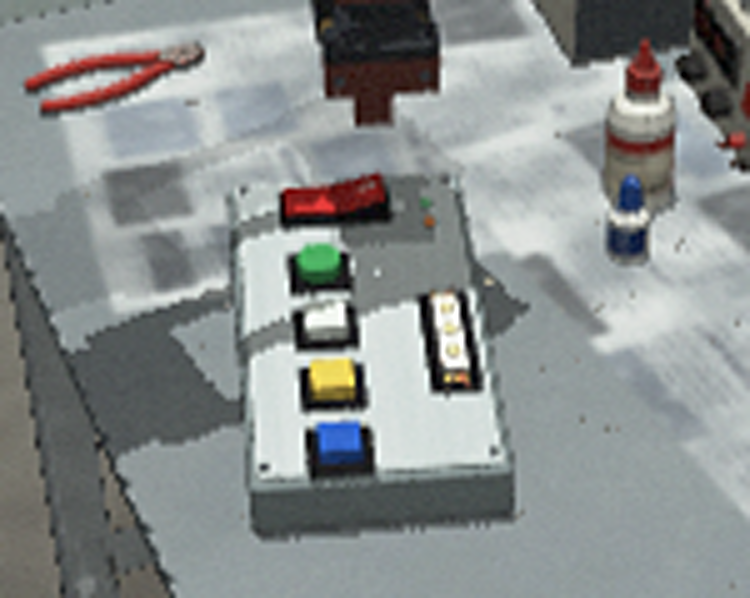

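The side view shows the far half of the rocker still raised, at crop (370,190), and there was no contact force. Before pressing again I'll compare the fingertips in the picture with the pose the robot reports.

```bash
python3 - <<'E'
from h import *
s=state();e=s["ee_pos"];print(e,s["ee_rot"])
for n in("side","top"):
    d=get_image(n)
    u=proj(d,e-[0,0,.008]);print(n,"tip proj",u,"z+.02",proj(d,e+[0,0,.02]))
    if n=="side": print(depth_pt(d,265,174),depth_pt(d,265,172))
    im=cv2.resize(d["frame"][150:280,190:340],None,fx=5,fy=4.6,interpolation=cv2.INTER_CUBIC)
    q=((u-[190,150])*[5,4.6]).astype(int);cv2.circle(im,tuple(int(x) for x in q),4,(255,0,255),-1)
    cv2.imwrite(f"pics/c_{n}.png",im)
E
```

```text
[0.54499524 0.12376967 0.10736774] [-1.63116501e-04  1.33113450e-01  9.91100791e-01 -7.33272528e-05]
side tip proj [263.68546676 182.52843859] z+.02 [263.49225268 175.39288923]
[0.54521333 0.11038906 0.14236701] [0.5476947  0.11688084 0.14461507]
top tip proj [248.12055965 218.19835036] z+.02 [247.36855692 217.65011383]
```

View pics/c_side.png

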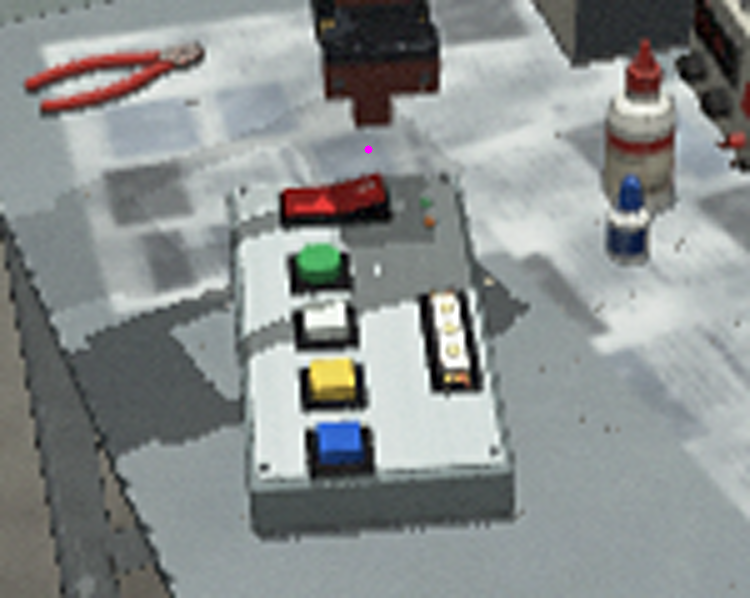

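View pics/c_top.png

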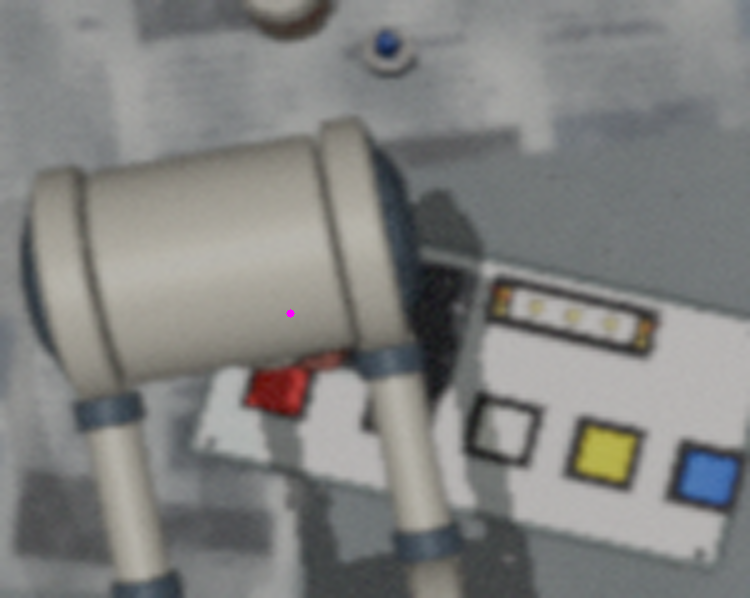

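The fingertips in the side view end at crop row 123. The projected tip is at row 149, so the real tips sit about 25 mm higher than the reported TCP plus 8 mm implies. I'll scan the depth down the finger to measure it.

```bash
python3 - <<'E'
from h import *
print(tipz(),state()["finger_gap"])
d=get_image("side")
for v in range(168,184): print(v,[ (d["frame"][v,u].tolist(),depth_pt(d,u,v).round(3).tolist()) for u in (263,266)])
E
```

```text
0.09855200929838981 0.00033029277037361645
168 [([29, 32, 55], [0.516, 0.045, 0.219]), ([31, 33, 57], [0.526, 0.046, 0.216])]
169 [([29, 29, 54], [0.517, 0.046, 0.215]), ([24, 29, 56], [0.525, 0.044, 0.214])]
170 [([25, 31, 53], [0.516, 0.044, 0.213]), ([27, 32, 54], [0.525, 0.045, 0.21])]
171 [([24, 27, 53], [0.516, 0.045, 0.209]), ([26, 32, 55], [0.524, 0.043, 0.208])]
172 [([35, 35, 57], [0.54, 0.114, 0.149]), ([25, 28, 52], [0.549, 0.111, 0.148])]
173 [([23, 24, 54], [0.54, 0.113, 0.146]), ([15, 23, 49], [0.55, 0.114, 0.142])]
174 [([26, 30, 53], [0.54, 0.114, 0.141]), ([24, 32, 55], [0.548, 0.109, 0.142])]
175 [([27, 30, 54], [0.542, 0.119, 0.134]), ([29, 33, 56], [0.549, 0.112, 0.136])]
176 [([25, 32, 54], [0.541, 0.118, 0.13]), ([15, 19, 45], [0.548, 0.11, 0.134])]
177 [([72, 76, 82], [0.54, 0.115, 0.129]), ([70, 70, 72], [0.55, 0.116, 0.125])]
178 [([134, 135, 128], [0.593, 0.266, -0.001]), ([136, 134, 127], [0.603, 0.263, -0.002])]
179 [([145, 139, 130], [0.59, 0.258, 0.001]), ([152, 151, 143], [0.6, 0.254, 0.001])]
180 [([139, 135, 127], [0.59, 0.257, -0.002]), ([146, 143, 135], [0.599, 0.251, -0.0])]
181 [([148, 143, 133], [0.589, 0.255, -0.005]), ([148, 142, 135], [0.596, 0.244, 0.001])]
182 [([148, 143, 133], [0.587, 0.248, -0.004]), ([152, 147, 139], [0.595, 0.242, -0.002])]
183 [([156, 152, 141], [0.586, 0.246, -0.006]), ([154, 149, 136], [0.591, 0.23, 0.004])]
```

The finger's front face ends at z≈0.127 while ee_z=0.1066, so the closed tips are about 19-20 mm behind the TCP rather than 8 mm ahead. The x and y agree. I'll use the measured offset, press again, and let the contact force confirm the height.

```bash
sed -i 's/^TIP=.008/TIP=-.0195/' h.py; python3 - <<'E'
from h import *
p=np.array([.5239,.1296])+.022*X
move_l([*p,.082+TIP],speed=.12)
press(p,.078,.0600,12)
d=get_image("side");cv2.imwrite("pics/s2.png",cv2.resize(d["frame"][150:280,190:340],None,fx=5,fy=4.6,interpolation=cv2.INTER_CUBIC))
print(state()["time"])
E
```

```text
cmd 0.0780 tip 0.0785 f -0.8 t 7.1
cmd 0.0760 tip 0.0760 f -0.5 t 7.3
cmd 0.0740 tip 0.0738 f -0.6 t 7.6
cmd 0.0720 tip 0.0722 f 0.4 t 7.8
cmd 0.0700 tip 0.0701 f 0.6 t 8.1
cmd 0.0680 tip 0.0678 f 0.7 t 8.3
cmd 0.0660 tip 0.0656 f 0.3 t 8.6
cmd 0.0640 tip 0.0641 f 2.6 t 8.8
cmd 0.0620 tip 0.0639 f 10.6 t 9.1
cmd 0.0600 tip 0.0637 f 18.3 t 9.3
9.4
```

View pics/s2.png

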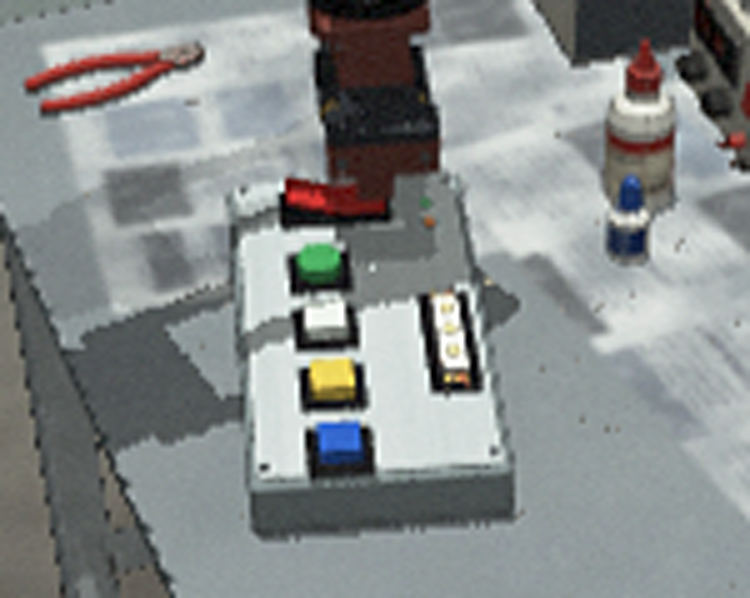

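The rocker is on: the near half is raised at crop (305,195), and the stop came at about 63.7 mm with force rising to 18 N. Next is the blue key.

```bash
sed -i 's/^TIP=.*/TIP=-.0188/' h.py; python3 - <<'E'
from h import *
p=np.array([.5239,.1296])+.022*X; b=np.array([.4495,-.0875])
move_l([*p,.1+TIP],speed=.12)
move_l([*b,.1+TIP],speed=.2)
move_l([*b,.074+TIP],speed=.1)
press(b,.070,.056,12)
hold(.1)
move_l([*b,.1+TIP],speed=.12)
d=get_image("side");cv2.imwrite("pics/s3.png",cv2.resize(d["frame"][150:280,190:340],None,fx=5,fy=4.6,interpolation=cv2.INTER_CUBIC))
print(state()["time"],state()["ee_pos"])
E
```

```text
cmd 0.0700 tip 0.0702 f 0.7 t 11.9
cmd 0.0680 tip 0.0680 f -0.5 t 12.1
cmd 0.0660 tip 0.0661 f 1.1 t 12.4
cmd 0.0640 tip 0.0640 f 1.0 t 12.6
cmd 0.0620 tip 0.0619 f 1.4 t 12.9
cmd 0.0600 tip 0.0604 f 5.1 t 13.1
cmd 0.0580 tip 0.0602 f 14.9 t 13.4
14.0083 [ 0.44901199 -0.08732742  0.07999474]
```

View pics/s3.png

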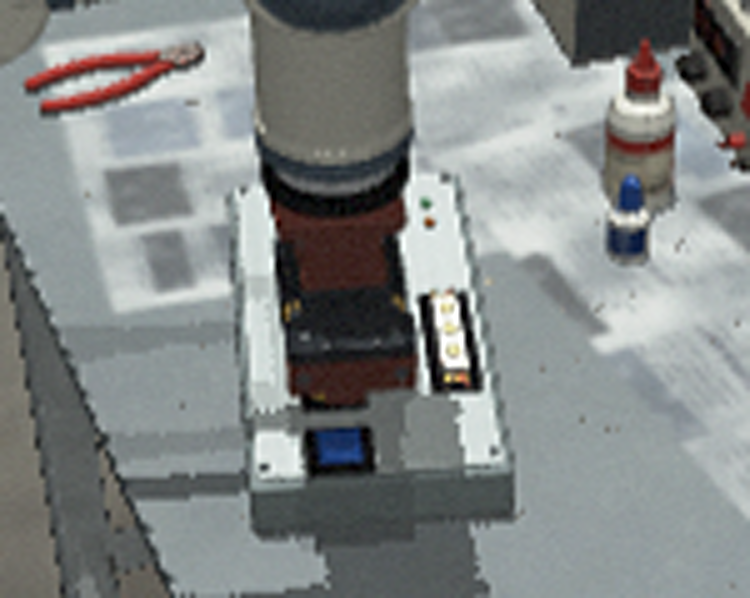

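Blue is down: the cap is low in its frame at crop (340,447), and the hard stop came at 60.2 mm. I'll check the rocker and the yellow and white keys from the top, then move to green and take another picture before pressing.

```bash
python3 - <<'E'
from h import *
g=np.array([.4934,.0706])
move_l([*g,.12+TIP],speed=.2)
for n in("side","top"):
    d=get_image(n);cv2.imwrite(f"pics/{n}4.png",cv2.resize(d["frame"][150:280,190:350],None,fx=5,fy=4.6,interpolation=cv2.INTER_CUBIC))
print(state()["time"],state()["ee_pos"])
E
```

```text
15.0833 [0.49315724 0.06959918 0.10093964]
```

View pics/side4.png

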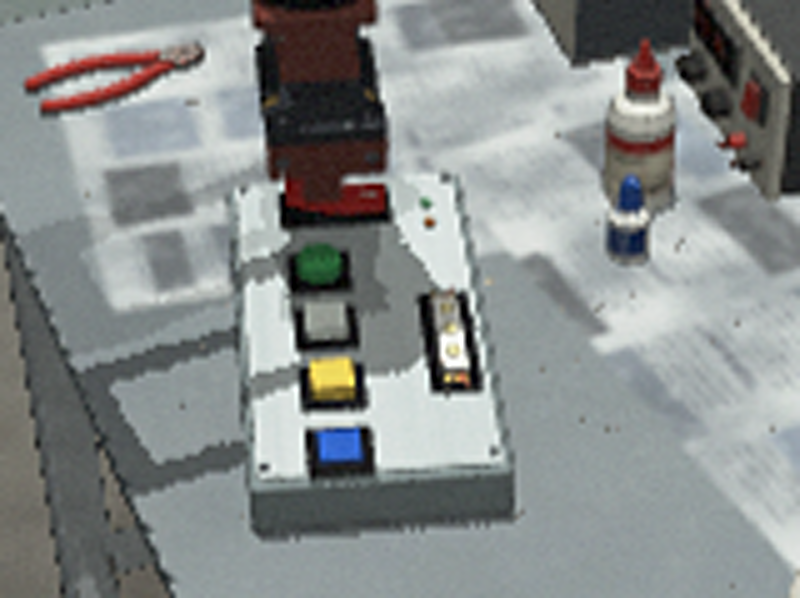

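View pics/top4.png

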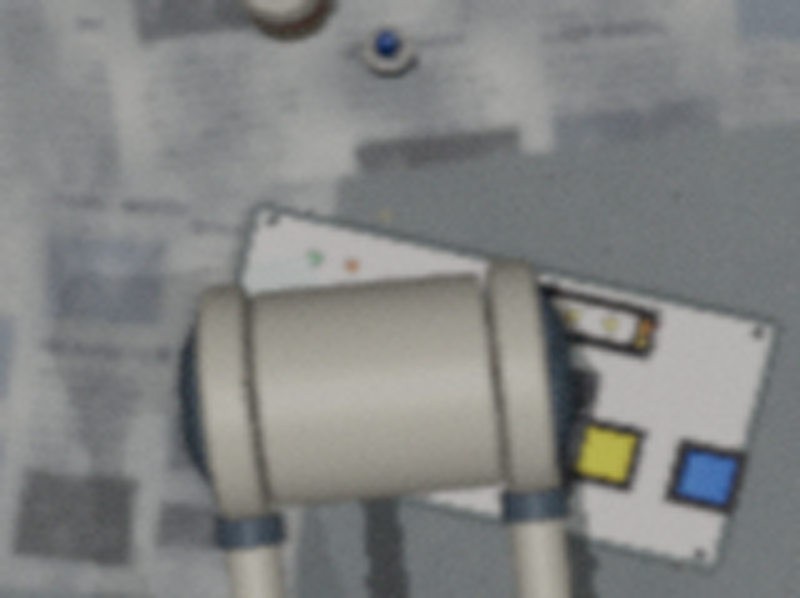

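The rocker is on (far half level at crop (360,200)) and blue is down. White, yellow and green are still up. Now I'll press and hold green.

```bash
python3 - <<'E'
from h import *
g=np.array([.4934,.0706])
move_l([*g,.074+TIP],speed=.12)
press(g,.070,.0565,12)
hold(.5)
s=state();print(s["ee_pos"][2]-TIP,s["ft_force"],s["time"])
d=get_image("side");cv2.imwrite("pics/side5.png",cv2.resize(d["frame"][150:280,190:350],None,fx=5,fy=4.6,interpolation=cv2.INTER_CUBIC))
E
```

```text
cmd 0.0700 tip 0.0705 f -0.7 t 15.9
cmd 0.0680 tip 0.0680 f -0.1 t 16.1
cmd 0.0660 tip 0.0662 f 0.8 t 16.4
cmd 0.0640 tip 0.0642 f 2.8 t 16.6
cmd 0.0620 tip 0.0622 f 2.6 t 16.9
cmd 0.0600 tip 0.0604 f 4.2 t 17.1
cmd 0.0580 tip 0.0602 f 13.0 t 17.4
0.06016154512835538 [-4.67202688 -0.11893517 13.93511566] 17.8667
```

View pics/side5.png

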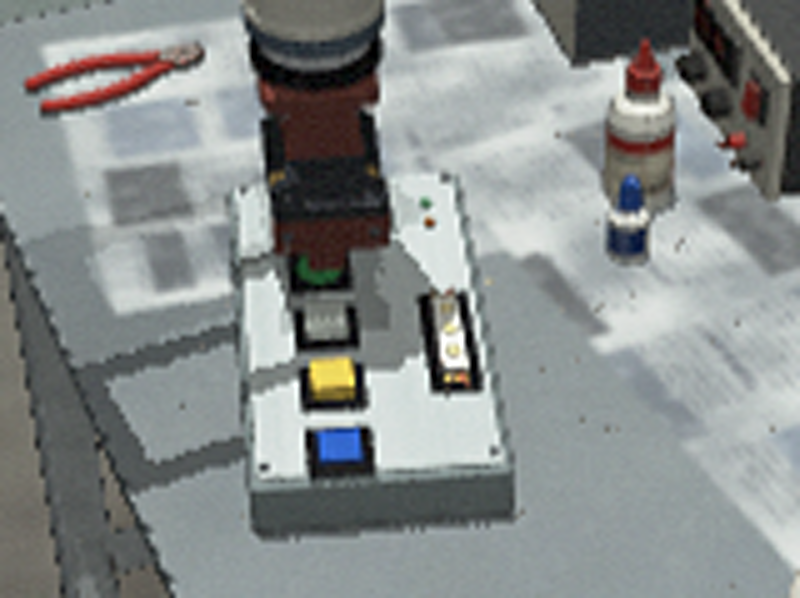

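Green is held at its stop with about 14 N (tip at 60.2 mm). White and yellow are up and blue is down. Handing in.

```bash
python3 -c "
from bench import *
print(job_done()); print(state()['time'],state()['ft_force'])"
```

```text
the job is handed in; nothing more can be done
None
the job is handed in; nothing more can be done
```

I switched the red rocker on, pressed the blue key fully down, then pressed the green button to its stop. I handed the job in at about 18 s with green still held; no verdict was reported.

**Final checks**
- **Green:** the tip stopped at 60.2 mm (60 mm is fully down), with about 14 N holding it there.
- **Rocker and blue:** just before the green press, the pictures showed the rocker's far half level. The last picture shows blue down. During their own presses, each came to a hard stop at about the expected height. In that last picture the gripper hides the rocker.
- **Yellow, white and module:** the last picture shows both keys up and the module in its cradle.
- **Bystanders:** the side cutters and bottle look unmoved. The letter, tape roll and marker were outside my later picture crops, but the arm never went near them.

**What disagreed:** the first rocker press touched nothing. The closed fingertips sit about 19 mm behind the reported TCP, not 8 mm ahead of it as specified. I measured the offset from the side camera's depth, and the hard stops at the rocker, blue and green matched it to within about 1 mm.

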